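Roll the flip timer to its orange face

ROBOT

A 6-joint arm with a two-finger parallel gripper is mounted at the origin on the work surface. World frame = base frame: x ahead of the robot, y to its left, z up, the work surface at z = 0. Lengths are in m, angles in rad, forces in N, time in s.
With the tool pointing down it reaches from about 0.3 to 0.75 m from the base axis. Payload 8.5 kg.
Tool frame: the origin (TCP) lies midway between the tips of the shut fingers; the grasp point (between the pads) lies 19 mm behind it (arm.grip_depth is the z of the grasp point in the tool frame, in m); z points along the fingers, y is the direction in which the jaws open and shut (so a half turn about z gives the same grasp; the last joint's range is limited). The gripper opens to 85 mm and grips with 20 to 120 N. Pads are 22 mm wide; open, the fingers measure 114 mm over their backs; the gripper's body (76 mm by 85 mm) begins 54 mm behind the grasp point. The pads swing forward as they close: fully open they stand 13 mm farther back than shut.
Start: joints at [1.051, 0.381, 1.297, -0, 1.464, -0.215], TCP at [0.165, 0.525, 0.231] pointing down, gripper open.
Joint ranges: [-3.11, 3.11], [-0.89, 2.33], [0.22, 2.48], [-1.42, 4.56], [0.17, 2.85], [-2.88, 2.88]. Speed limits (rad/s): [2.39, 2.39, 3.14, 3.14, 3.14, 3.14].

INTERFACE

Orientations are given as a unit quaternion [w, x, y, z].
In Python, from bench import arm gives the robot as it stands.
- The arm moves only by the tool drive_tool, never from a script. Its argument "motion" is a list of rows, each a list of 2 entries, a list of its own where there are three numbers: the shift along the tool's x, y, z in m, then the turn about the tool's z in rad. In form: [[[tx, ty, tz], yaw], ...]. A call has 1 to 5 rows; each row is the pose to reach, as a shift and turn from the pose commanded when the call began, along the tool's axes at that moment; what a row does not reach only later rows make up. A row lasts 1/8 s, in which the tool goes at most 62.5 mm and 10.7 degrees, less where a joint would pass 70% of its speed; a pose out of reach is approached as far as the arm can. A call with a gripper value outside its range is refused whole. "claw" is the closure in counts, from 0 (fully open) to 255 (shut), set as the call begins (left out, the last holds). The fingers move at their own pace and stop on an object; "force" is the grip in N (left out, the last holds). Time passes only in rows, so rows that repeat a pose let the fingers close. It gives the time, the measured TCP pose, the force and the opening at its end, in the units of the state.
- arm.get_state(): the state, without advancing time (a new reading comes with each control period).
- arm.read_camera(name): name is "scene" or "top"; returns the picture (420x560x3 uint8, red, green, blue); there is no depth.
- arm.get_calibration(name): a dict with "fx", "fy", "cx", "cy" (pixels), "k1" (the pictures are not rectified: a ray, as slopes to the right and down, at radius r is drawn at 1 + k1 r^2 times it, then the intrinsics apply), "cam_to_world" (4x4, takes a point from camera to world coordinates). Camera axes: x right, y down, z forward; pixel columns grow to the right and rows downward; lengths in m; the calibration is good to about 2 mm. A picture is of the moment at which its call begins. get_calibration takes no time and is no camera call.
- arm.sign_off(): hands the job in, once; it reports no verdict.
The state is a dict: "clock": time; "joint_positions": joint angles; "qvel": joint speeds; "tau": joint torques, N m; "position": TCP position; "eef_rot": TCP orientation; "force": force on the tool from outside, world axes, zero at the start; "ft_torque": the same for the moment, N m; "width": opening from 0.0 (shut) to 1.0 (fully open).
Only numpy, scipy, OpenCV 4.12 (cv2) and the standard library are available. Lean on these libraries where they do the work, as an engineer would, in place of code of your own. Each camera call takes 0.05 s, during which the arm holds its last target.

TASK

The staining run is about to start: roll the white-bodied six-sided flip timer over on its mat, one face at a time, until its orange face is on top. Let it settle on the face before orange, then roll it once more and leave it lying flat on its mat. Do not pick it up, and leave the black-bodied timer where it is.

Things in the scene. Friction and masses are not known exactly. Their poses are not given: they have to be found in the camera images.
- white_timer_center (a point): Centre of the white timer: loose six-sided plastic bar, white body, 52 mm across flats, 60 across corners, 90 long (this frame's y), 110 to 230 g, lying on a 30 mm wide face; point 26 mm above the mat. Start: z up, grey face on top; going round via the robot's side (-x): grey, green (1 pip), orange (2), blue, red, yellow. Rolled away from the robot (+x), green comes up first, then orange.
- white_timer_orange (a point): Middle of the white timer's orange face, 26 mm from its centre; z points straight out of the face (up when done), y along the bar. It starts facing down and to the robot. Each roll over a lower edge turns the bar 60 degrees and carries it 30 mm; past 30 degrees of lean it falls onto the next face. Pushed high on a sloping face, forward and up, it tips.
- white_mat: The white timer's mat: a fixed blue mat 200 mm (its x) by 160 mm (its y), 4 mm thick; origin at the centre of its underside, on the desk. The white timer starts about 50 mm from the mat's centre towards the mat's -x edge, the one nearest the robot, so that it has room to roll towards +x.
- black_timer_center (a point): Centre of the black timer: the same bar with a black body and the same coloured faces, loose on an identical blue mat. It must stay where it is. The two timers and mats swap sides from start to start.

How it is judged:
By the outcome, as a careful person would: the job done as asked, in the order asked, and still so for the second after the job is handed in, with the robot touching nothing.
It also fails if it takes over 38 s, if anything falls off the work surface, if the arm or the gripper's body presses on something with over 40 N, if the wrist force passes 120 N, or if a joint passes its speed limit or range.

## Working session

There is one attempt and no reset: what is moved stays moved. The work goes in short steps, Python scripts to look and compute and a tool call to move; the robot and the scene stay as the last step left them, time stands still between calls to the robot, and variables do not carry over. Pictures are saved under pics/ and viewed, and the job is handed in when it is done.

Besides the shell and the picture viewer there is one more tool, called by a JSON object that holds its "api" and its "payload", one argument or row to a line. drive_tool: Moves the arm, as the interface text tells. Its arguments: {"type":"object","properties":{"motion":{"type":"array","items":{"type":"array"}},"claw":{"type":"number"},"force":{"type":"number"}},"required":["motion"]}

```bash
mkdir -p pics; python3 - <<'E'
from bench import arm
import cv2
print(arm.get_state())
for n in("scene","top"):
    im=arm.read_camera(n); cv2.imwrite(f"pics/{n}0.png",im[:,:,::-1]); print(n,arm.get_calibration(n))
E
```

```text
{'clock': 0.0, 'joint_positions': array([ 1.05069021e+00,  3.81206727e-01,  1.29823945e+00, -4.48929609e-05,
        1.46360990e+00, -2.15299288e-01]), 'qvel': array([ 0.00057353, -0.00136287,  0.00063444,  0.00113768, -0.00066059,
        0.00210876]), 'tau': array([-6.91073674e-04, -4.48473966e+01, -2.31277657e+01, -2.88940601e-04,
        4.87091951e-03, -2.69914096e-06]), 'position': array([0.1649259 , 0.52438679, 0.23071321]), 'eef_rot': array([-2.42206375e-04,  1.51811696e-01,  9.88409163e-01, -6.90823459e-04]), 'force': array([-0.29177525,  0.1678102 , -0.04860811]), 'ft_torque': array([ 0.00142996, -0.0068122 , -0.01294295]), 'width': 0.9974345766438751}
scene {'fx': 454.6414924098356, 'fy': 454.6414924098356, 'cx': 279.58853643779514, 'cy': 203.95182384497198, 'k1': -0.10147192409313915, 'cam_to_world': array([[ 0.21477269,  0.79050288, -0.57356593,  0.94253412],
       [ 0.97657473, -0.18176209,  0.11517095, -0.10865144],
       [-0.01320958, -0.58486557, -0.81102267,  0.6756312 ],
       [ 0.        ,  0.        ,  0.        ,  1.        ]])}
top {'fx': 522.8156864575399, 'fy': 522.8156864575399, 'cx': 278.1437202131853, 'cy': 213.02657788846253, 'k1': -0.037463034645618, 'cam_to_world': array([[ 2.12949761e-02, -9.88030103e-01,  1.52784290e-01,
         3.51529302e-01],
       [-9.99769452e-01, -2.14652295e-02,  5.35223022e-04,
        -2.66594455e-02],
       [ 2.75073340e-03, -1.52760464e-01, -9.88259416e-01,
         1.12127911e+00],
       [ 0.00000000e+00,  0.00000000e+00,  0.00000000e+00,
         1.00000000e+00]])}
```

View pics/scene0.png

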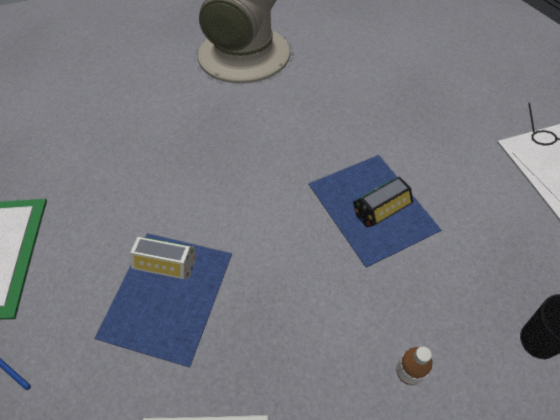

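View pics/top0.png

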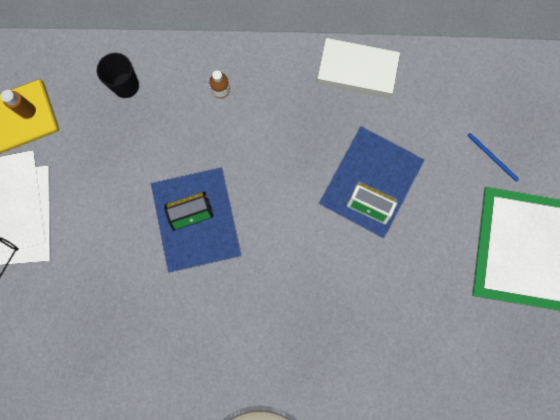

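The white timer is at about (372,203) in the top view and (163,258) in the scene view, with grey up, green facing the robot and yellow facing away. Its mat is centred near (372,182). The black timer is at (188,211) in the top view. Next I measure the mat and the white timer.

```bash
cat > h.py <<'E'
import numpy as np, cv2
from bench import arm
def ray(n,uv,z):
    c=arm.get_calibration(n); K=np.array([[c['fx'],0,c['cx']],[0,c['fy'],c['cy']],[0,0,1]])
    p=cv2.undistortPoints(np.float64(uv).reshape(-1,1,2),K,np.array([c['k1'],0,0,0,0])).reshape(-1,2)
    d=np.c_[p,np.ones(len(p))]@c['cam_to_world'][:3,:3].T; o=c['cam_to_world'][:3,3]
    return o+d*((z-o[2])/d[:,2])[:,None]
def proj(n,P):
    c=arm.get_calibration(n);K=np.array([[c['fx'],0,c['cx']],[0,c['fy'],c['cy']],[0,0,1]])
    T=np.linalg.inv(c['cam_to_world'])
    return cv2.projectPoints(np.float64(P).reshape(-1,1,3),cv2.Rodrigues(T[:3,:3])[0],T[:3,3],K,np.array([c['k1'],0,0,0,0]))[0].reshape(-1,2)
def mat(n,im,win):
    hsv=cv2.cvtColor(im,cv2.COLOR_RGB2HSV); m=cv2.inRange(hsv,(105,110,40),(125,255,255))
    w=np.zeros_like(m); x0,y0,x1,y1=win; w[y0:y1,x0:x1]=255; m&=w
    m=cv2.morphologyEx(m,cv2.MORPH_OPEN,np.ones((3,3)))
    cs,_=cv2.findContours(m,0,cv2.CHAIN_APPROX_NONE); c=max(cs,key=cv2.contourArea)
    h=cv2.convexHull(c)
    P=ray(n,h.reshape(-1,2),0.004)
    return m,P
def rect(P): return cv2.minAreaRect(np.float32(P[:,:2]*1000))
E
python3 - <<'E'
from h import *
T=cv2.imread('pics/top0.png')[:,:,::-1].copy(); S=cv2.imread('pics/scene0.png')[:,:,::-1].copy()
for n,im,w,g in(("top",T,(310,120,430,245),(345,180,400,230)),("scene",S,(90,225,240,370),(125,232,200,285))):
    m,P=mat(n,im,w); r=rect(P); print(n,"mat",r)
    hsv=cv2.cvtColor(im,cv2.COLOR_RGB2HSV); 
    x0,y0,x1,y1=g
    mm=cv2.inRange(hsv,(0,0,0),(180,110,255)); w2=np.zeros_like(mm); w2[y0:y1,x0:x1]=255
    # grey label: low sat mid value vs white frame
    sub=hsv[y0:y1,x0:x1]; 
    gm=cv2.inRange(hsv,(0,0,60),(180,90,165))&w2
    gm=cv2.morphologyEx(gm,cv2.MORPH_OPEN,np.ones((3,3)))
    c=max(cv2.findContours(gm,0,2)[0],key=cv2.contourArea)
    print("grey",cv2.contourArea(c),rect(ray(n,c.reshape(-1,2),0.056)))
    big=cv2.resize(im[y0-10:y1+10,x0-10:x1+10],None,fx=5,fy=5,interpolation=cv2.INTER_NEAREST); cv2.imwrite(f'pics/{n}_c.png',big[:,:,::-1])
E
```

```text
top mat ((599.8658447265625, -229.0749053955078), (157.00790405273438, 196.96435546875), 62.46223068237305)
grey 333.0 ((547.666015625, -223.51217651367188), (75.17271423339844, 22.6628475189209), 66.444580078125)
scene mat ((601.5630493164062, -231.165771484375), (157.01853942871094, 196.36471557617188), 62.68279266357422)
grey 593.5 ((547.8536987304688, -225.38267517089844), (78.31764221191406, 24.645462036132812), 65.5252456665039)
```

```bash
python3 -c "
import cv2,numpy as np
a=cv2.imread('pics/top_c.png');b=cv2.imread('pics/scene_c.png')
h=max(a.shape[0],b.shape[0]);o=np.zeros((h,a.shape[1]+b.shape[1],3),np.uint8);o[:a.shape[0],:a.shape[1]]=a;o[:b.shape[0],a.shape[1]:]=b;print(o.shape);cv2.imwrite('pics/cc.png',o)"
```

```text
(365, 850, 3)
```

View pics/cc.png

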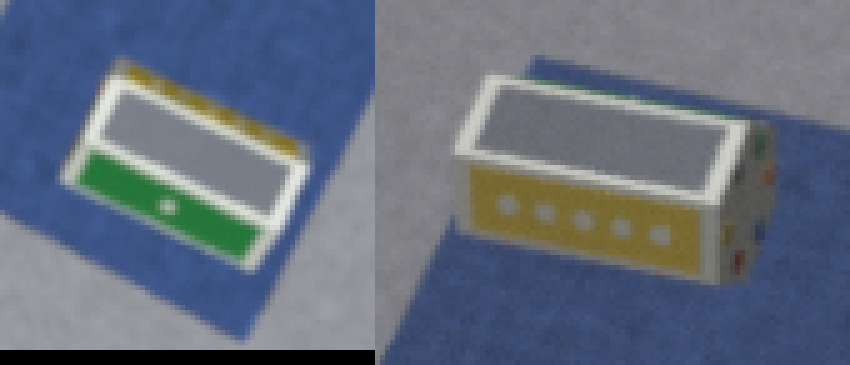

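The mat reads 157x197 mm in both views, against 160x200 given. The timer centre is about (0.548, -0.224), its long axis at 66°, and it rolls along -24°. The two views agree to within 2 mm. The plan is to shut the fingers, set tool y along the bar (tool -x then points forward) and push with the tip on the upper green slope.

{"api": "drive_tool", "payload": {
  "motion": [
    [[-0.04, -0.045, 0], 0.11],
    [[-0.08, -0.09, 0], 0.11],
    [[-0.12, -0.135, 0], 0.11],
    [[-0.16, -0.18, 0], 0.11],
    [[-0.2, -0.22, 0], 0.11]
  ],
  "claw": 255,
  "force": 40
}}

```text
clock: 0.72
position: [0.29, 0.2529, 0.2313]
eef_rot: [0.0, 0.206, 0.979, -0.0]
force: [0.8, 0.2, 1.2]
width: 0.002
```

```bash
cat >> h.py <<'E'
from scipy.spatial.transform import Rotation as R
def Rt():
    s=arm.get_state(); q=s['eef_rot']; return s,R.from_quat(np.r_[q[1:],q[0]])
def go(target):
    s,r=Rt(); t=r.inv().apply(np.array(target)-s['position']); 
    y=r.apply([0,1,0]); x=-r.apply([1,0,0])
    print("t",s['clock'].round(3),"pos",s['position'].round(4),"toolshift",t.round(4),"yaxis deg",np.degrees(np.arctan2(y[1],y[0])).round(2),"tilt",r.apply([0,0,1]).round(3),"F",s['force'].round(2),"w",round(s['width'],3))
E
python3 -c "
from h import *
go([.502,-.204,.231])"
```

```text
Traceback (most recent call last):
  File "h.py", line 27, in go
    print("t",s['clock'].round(3),"pos",s['position'].round(4),"toolshift",t.round(4),"yaxis deg",np.degrees(np.arctan2(y[1],y[0])).round(2),"tilt",r.apply([0,0,1]).round(3),"F",s['force'].round(2),"w",round(s['width'],3))
              ^^^^^^^^^^^^^^^^
AttributeError: 'float' object has no attribute 'round'
```

```bash
sed -i "s/s\['clock'\].round(3)/round(s['clock'],3)/" h.py; python3 -c "
from h import *
go([.502,-.204,.231])"
```

```text
t 0.725 pos [0.29   0.2529 0.2313] toolshift [-3.781e-01 -3.328e-01  3.000e-04] yaxis deg 66.25 tilt [ 0. -0. -1.] F [0.83 0.24 1.2 ] w 0.002
```

{"api": "drive_tool", "payload": {
  "motion": [
    [[-0.043, -0.038, 0], 0],
    [[-0.086, -0.076, 0], 0],
    [[-0.129, -0.114, 0], 0],
    [[-0.172, -0.152, 0], 0],
    [[-0.215, -0.19, 0], 0]
  ]
}}

```text
clock: 1.35
position: [0.4103, -0.0077, 0.2313]
eef_rot: [-0.0, 0.206, 0.979, 0.0]
force: [0.9, 1.2, -0.1]
width: -0.0
```

{"api": "drive_tool", "payload": {
  "motion": [
    [[-0.042, -0.038, 0], 0],
    [[-0.084, -0.076, 0.03], 0],
    [[-0.125, -0.114, 0.06], 0],
    [[-0.163, -0.143, 0.1], 0],
    [[-0.163, -0.143, 0.12], 0]
  ]
}}

```text
clock: 1.98
position: [0.5017, -0.2047, 0.1085]
eef_rot: [-0.001, 0.207, 0.978, 0.0]
force: [0.3, 0.1, 0.5]
width: 0.002
```

```bash
python3 -c "
from h import *
im=arm.read_camera('scene');cv2.imwrite('pics/s1.png',im[:,:,::-1])
im=arm.read_camera('top');cv2.imwrite('pics/t1.png',im[:,:,::-1])
go([.502,-.204,.05])"
```

```text
t 2.075 pos [ 0.5005 -0.2022  0.1087] toolshift [-0.0025 -0.0011  0.0586] yaxis deg 66.17 tilt [-0.005  0.003 -1.   ] F [-0.31  0.29  0.43] w 0.005
```

View pics/s1.png

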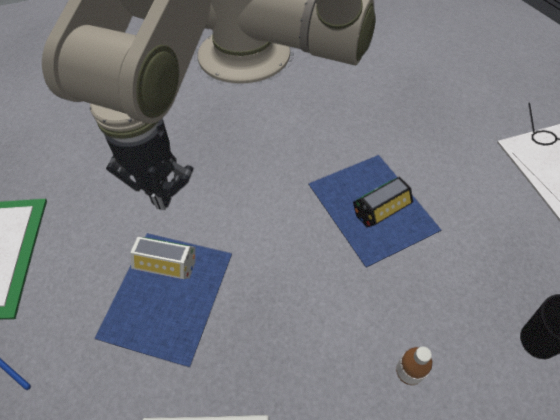

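{"api": "drive_tool", "payload": {
  "motion": [
    [[0, 0, 0.03], 0],
    [[0, 0, 0.059], 0],
    [[-0.008, 0, 0.059], 0],
    [[-0.016, 0, 0.059], 0],
    [[-0.016, 0, 0.059], 0]
  ]
}}

```text
clock: 2.7
position: [0.5174, -0.2094, 0.0537]
eef_rot: [0.001, 0.206, 0.979, -0.001]
force: [-0.6, 1.1, 0.0]
width: -0.001
```

```bash
python3 -c "
from h import *
im=arm.read_camera('scene')[180:380,60:260];cv2.imwrite('pics/s2.png',cv2.resize(im,None,fx=3,fy=3)[:,:,::-1])
go([.502,-.204,.05])"
```

```text
t 2.75 pos [ 0.5169 -0.2091  0.0534] toolshift [ 0.0157 -0.0013  0.0034] yaxis deg 66.25 tilt [ 0.002 -0.001 -1.   ] F [ 0.41 -1.    0.72] w 0.002
```

View pics/s2.png

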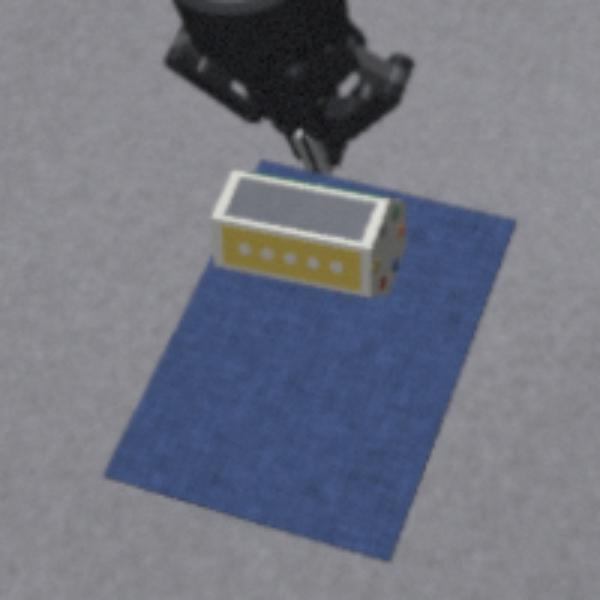

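{"api": "drive_tool", "payload": {
  "motion": [
    [[0, 0, 0.005], 0],
    [[-0.004, 0, 0.005], 0],
    [[-0.008, 0, 0.003], 0],
    [[-0.012, 0, 0], 0],
    [[-0.016, 0, -0.002], 0]
  ]
}}

```text
clock: 3.38
position: [0.5312, -0.2154, 0.0546]
eef_rot: [0.0, 0.206, 0.979, -0.0]
force: [-0.3, 0.2, 0.0]
width: 0.002
```

```bash
python3 -c "
from h import *
im=arm.read_camera('scene')[180:380,60:260];cv2.imwrite('pics/s3.png',cv2.resize(im,None,fx=3,fy=3)[:,:,::-1])
go([.502,-.204,.05])"
```

```text
t 3.425 pos [ 0.5317 -0.2157  0.0549] toolshift [ 0.0319 -0.0012  0.0048] yaxis deg 66.23 tilt [ 0.001 -0.001 -1.   ] F [-0.49  0.    0.74] w 0.0
```

View pics/s3.png

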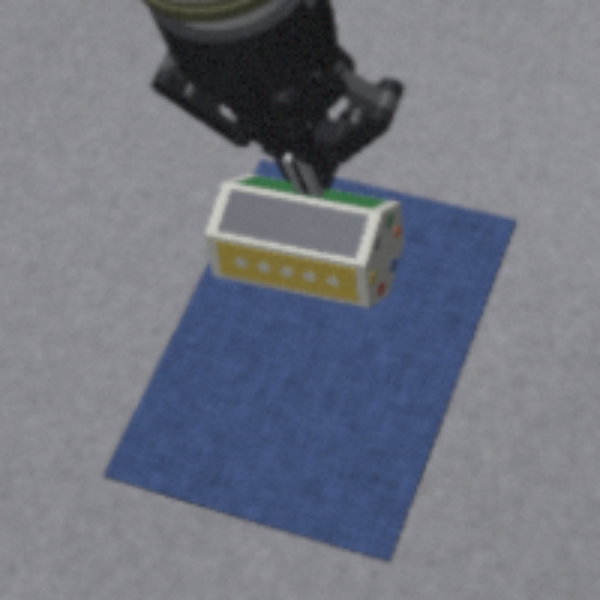

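It is tipping (green is showing more) and sliding little. I carry on past 30° of lean.

{"api": "drive_tool", "payload": {
  "motion": [
    [[-0.004, 0, -0.002], 0],
    [[-0.008, 0, -0.004], 0],
    [[-0.012, 0, -0.005], 0],
    [[-0.016, 0, -0.006], 0],
    [[-0.02, 0, -0.006], 0]
  ]
}}

```text
clock: 4.05
position: [0.5496, -0.2236, 0.0607]
eef_rot: [0.0, 0.206, 0.979, -0.0]
force: [0.5, 0.1, 3.8]
width: 0.001
```

```bash
python3 -c "
from h import *
im=arm.read_camera('scene')[180:380,60:260];cv2.imwrite('pics/s4.png',cv2.resize(im,None,fx=3,fy=3)[:,:,::-1])
go([.502,-.204,.05])"
```

```text
t 4.1 pos [ 0.5501 -0.2238  0.0608] toolshift [ 0.052  -0.0012  0.0107] yaxis deg 66.23 tilt [ 0.001 -0.001 -1.   ] F [ 0.34 -0.16  4.03] w -0.0
```

View pics/s4.png

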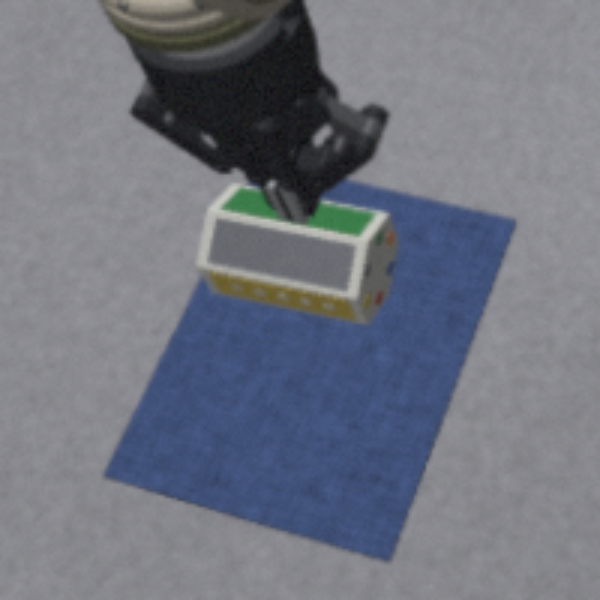

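Green now faces mostly up at a lean of roughly 35°, and the tip carries about 4 N vertically. Going forward over the pivot should make it fall.

{"api": "drive_tool", "payload": {
  "motion": [
    [[-0.003, 0, -0.002], 0],
    [[-0.006, 0, -0.003], 0],
    [[-0.01, 0, -0.004], 0],
    [[-0.01, 0, -0.004], 0]
  ]
}}

```text
clock: 4.6
position: [0.5585, -0.2274, 0.0643]
eef_rot: [0.0, 0.206, 0.979, -0.0]
force: [0.2, 0.2, 0.3]
width: 0.001
```

```bash
python3 -c "
from h import *
im=arm.read_camera('scene')[180:380,60:260];cv2.imwrite('pics/s5.png',cv2.resize(im,None,fx=3,fy=3)[:,:,::-1])
go([.502,-.204,.05])"
```

```text
t 4.65 pos [ 0.5583 -0.2273  0.0642] toolshift [ 0.0609 -0.0013  0.0142] yaxis deg 66.24 tilt [-0.  0. -1.] F [-0.42  0.91 -0.73] w -0.001
```

View pics/s5.png

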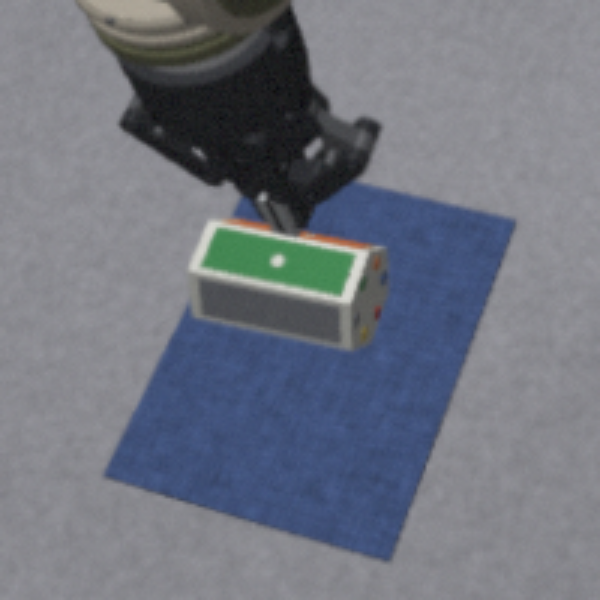

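The green face (1 pip) is up and the timer looks flat, with its pip at (278,260) in the crop. I back off up and behind, and measure again.

{"api": "drive_tool", "payload": {
  "motion": [
    [[0.01, 0, -0.02], 0],
    [[0.03, 0, -0.04], 0],
    [[0.04, 0, -0.04], 0],
    [[0.04, 0, -0.04], 0]
  ]
}}

```text
clock: 5.15
position: [0.5212, -0.2109, 0.1038]
eef_rot: [-0.0, 0.206, 0.979, 0.0]
force: [-0.9, -0.4, 0.2]
width: 0.002
```

```bash
python3 - <<'E'
from h import *
S=arm.read_camera('scene');T=arm.read_camera('top')
cv2.imwrite('pics/s6.png',cv2.resize(S[180:380,60:260],None,fx=3,fy=3)[:,:,::-1])
hsv=cv2.cvtColor(S,cv2.COLOR_RGB2HSV)
gm=cv2.inRange(hsv,(50,120,40),(85,255,255)); w=np.zeros_like(gm); w[230:310,105:210]=255; gm&=w
gm=cv2.morphologyEx(gm,cv2.MORPH_CLOSE,np.ones((5,5)))
c=max(cv2.findContours(gm,0,2)[0],key=cv2.contourArea)
print("green scene",cv2.contourArea(c),rect(ray("scene",c.reshape(-1,2),.056)))
cv2.imwrite('pics/t6.png',cv2.resize(T[110:250,300:440],None,fx=4,fy=4)[:,:,::-1])
go([.502,-.204,.05])
E
```

```text
green scene 449.5 ((574.8814697265625, -237.72865295410156), (73.19335174560547, 19.21774673461914), 65.79387664794922)
t 5.25 pos [ 0.5218 -0.2113  0.1036] toolshift [ 0.021  -0.0013  0.0536] yaxis deg 66.23 tilt [-0.001  0.    -1.   ] F [ 0.49 -0.18  0.16] w -0.005
```

View pics/s6.png

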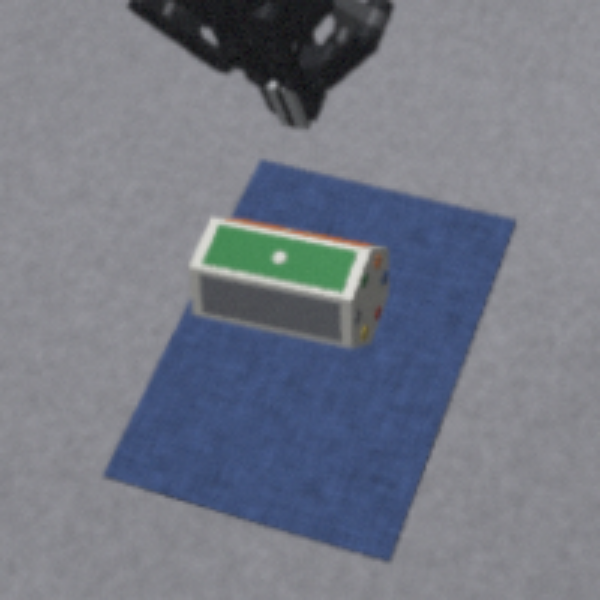

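View pics/t6.png

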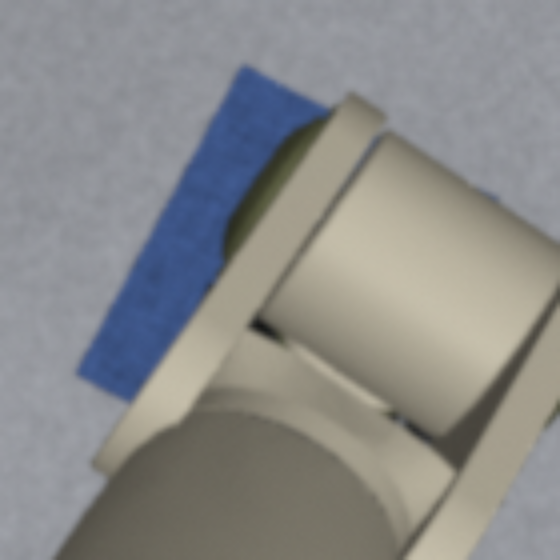

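Green is up and flat. It moved 30.0 mm along the roll direction to (0.575, -0.238), yaw 65.8°, as expected for one roll without slip. The arm hides the top view. Now the second roll, done the same way.

```bash
python3 -c "
from h import *
go([.527,-.2165,.0485]);go([.5437,-.2237,.0485])"
```

```text
t 5.25 pos [ 0.5218 -0.2113  0.1036] toolshift [-0.0069 -0.0027  0.0551] yaxis deg 66.23 tilt [-0.001  0.    -1.   ] F [ 0.49 -0.18  0.16] w -0.005
t 5.25 pos [ 0.5218 -0.2113  0.1036] toolshift [-0.0251 -0.0025  0.0551] yaxis deg 66.23 tilt [-0.001  0.    -1.   ] F [ 0.49 -0.18  0.16] w -0.005
```

{"api": "drive_tool", "payload": {
  "motion": [
    [[-0.005, -0.003, 0.03], 0],
    [[-0.007, -0.003, 0.056], 0],
    [[-0.007, -0.003, 0.056], 0],
    [[-0.016, -0.003, 0.056], 0],
    [[-0.024, -0.003, 0.056], 0]
  ]
}}

```text
clock: 5.88
position: [0.5437, -0.2243, 0.0494]
eef_rot: [0.001, 0.206, 0.979, -0.0]
force: [0.8, -0.0, 0.5]
width: -0.002
```

```bash
python3 -c "
from h import *
im=arm.read_camera('scene')[180:380,60:260];cv2.imwrite('pics/s7.png',cv2.resize(im,None,fx=3,fy=3)[:,:,::-1])
go([.5437,-.2237,.0485])"
```

```text
t 5.925 pos [ 0.5443 -0.2247  0.0493] toolshift [0.001  0.0006 0.0008] yaxis deg 66.23 tilt [ 0.003 -0.002 -1.   ] F [-0.12 -0.29  0.01] w 0.001
```

View pics/s7.png

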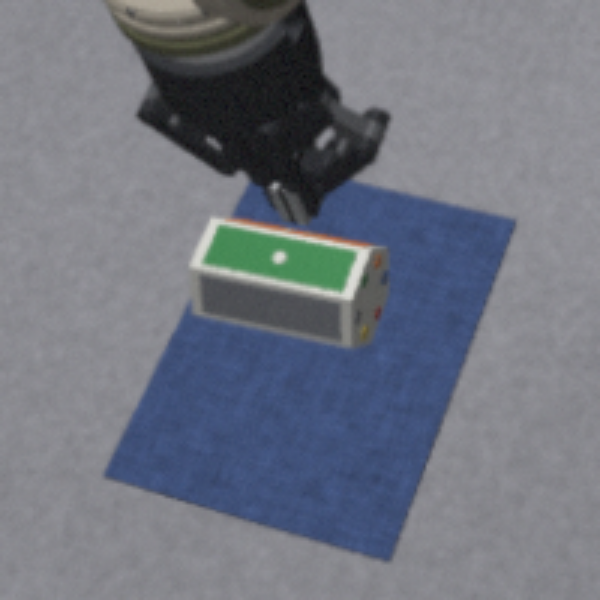

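{"api": "drive_tool", "payload": {
  "motion": [
    [[-0.004, 0, 0], 0],
    [[-0.008, 0, -0.002], 0],
    [[-0.012, 0, -0.005], 0],
    [[-0.016, 0, -0.007], 0],
    [[-0.02, 0, -0.009], 0]
  ]
}}

```text
clock: 6.55
position: [0.561, -0.2318, 0.0575]
eef_rot: [0.0, 0.206, 0.979, -0.0]
force: [-0.8, 0.4, -0.2]
width: 0.003
```

{"api": "drive_tool", "payload": {
  "motion": [
    [[-0.004, 0, -0.002], 0],
    [[-0.008, 0, -0.003], 0],
    [[-0.012, 0, -0.004], 0],
    [[-0.016, 0, -0.004], 0],
    [[-0.019, 0, -0.006], 0]
  ]
}}

```text
clock: 7.18
position: [0.5783, -0.2394, 0.0633]
eef_rot: [-0.0, 0.206, 0.979, 0.0]
force: [-0.3, 0.0, -0.2]
width: 0.0
```

```bash
python3 -c "
from h import *
im=arm.read_camera('scene')[180:380,60:260];cv2.imwrite('pics/s8.png',cv2.resize(im,None,fx=3,fy=3)[:,:,::-1])
go([.5437,-.2237,.0485])"
```

```text
t 7.225 pos [ 0.5786 -0.2396  0.0635] toolshift [0.0384 0.0004 0.015 ] yaxis deg 66.23 tilt [ 0. -0. -1.] F [-0.24  0.7  -0.25] w 0.001
```

View pics/s8.png

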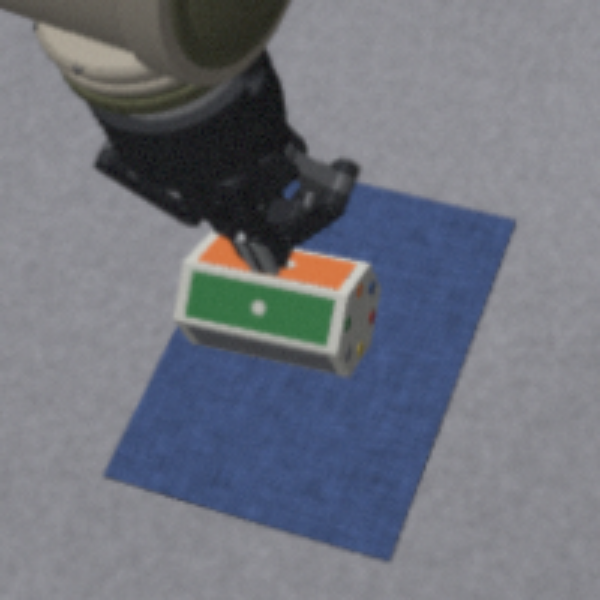

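The bar is mid-roll, with orange leaning up towards the camera. I continue forward over the pivot as before.

{"api": "drive_tool", "payload": {
  "motion": [
    [[-0.003, 0, -0.001], 0],
    [[-0.006, 0, -0.002], 0],
    [[-0.009, 0, -0.003], 0],
    [[-0.009, 0, -0.003], 0]
  ]
}}

```text
clock: 7.72
position: [0.5866, -0.2431, 0.0664]
eef_rot: [0.0, 0.206, 0.979, -0.0]
force: [-0.1, 0.7, -0.1]
width: 0.001
```

```bash
python3 -c "
from h import *
im=arm.read_camera('scene')[180:380,60:260];cv2.imwrite('pics/s9.png',cv2.resize(im,None,fx=3,fy=3)[:,:,::-1])
go([.5437,-.2237,.0485])"
```

```text
t 7.775 pos [ 0.5864 -0.243   0.0663] toolshift [0.0468 0.0004 0.0178] yaxis deg 66.23 tilt [-0.  0. -1.] F [-0.67 -0.2   0.85] w 0.005
```

View pics/s9.png

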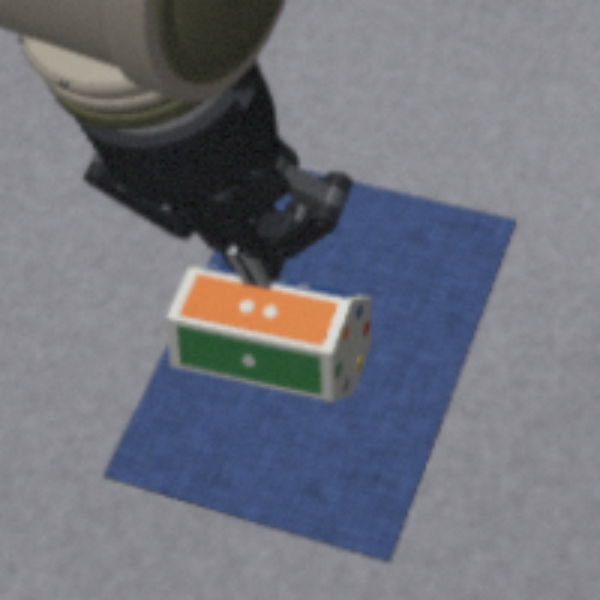

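Orange (2 pips at (245,306) and (270,311) in the crop) is on top. I retreat up and well back so the top camera can see too.

{"api": "drive_tool", "payload": {
  "motion": [
    [[0.005, 0, -0.03], 0],
    [[0.02, 0, -0.07], 0],
    [[0.05, 0, -0.11], 0],
    [[0.09, 0.03, -0.13], 0],
    [[0.13, 0.06, -0.13], 0]
  ]
}}

```text
clock: 8.4
position: [0.4911, -0.135, 0.1979]
eef_rot: [0.002, 0.206, 0.978, -0.0]
force: [1.3, 1.0, -1.3]
width: -0.002
```

{"api": "drive_tool", "payload": {
  "motion": [
    [[0.03, 0.04, 0], 0],
    [[0.05, 0.08, 0], 0],
    [[0.07, 0.12, 0], 0],
    [[0.08, 0.16, 0], 0],
    [[0.08, 0.16, 0], 0]
  ]
}}

```text
clock: 9.02
position: [0.4827, 0.0451, 0.1964]
eef_rot: [0.0, 0.204, 0.979, 0.0]
force: [0.0, -0.1, -0.3]
width: 0.001
```

```bash
python3 - <<'E'
from h import *
S=arm.read_camera('scene');T=arm.read_camera('top')
for n,I,win in(('scene',S,(95,240,210,330)),('top',T,(310,120,440,250))):
    cv2.imwrite(f'pics/{n}_end.png',I[:,:,::-1])
    hsv=cv2.cvtColor(I,cv2.COLOR_RGB2HSV)
    m=cv2.inRange(hsv,(5,130,120),(18,255,255)); w=np.zeros_like(m);x0,y0,x1,y1=win;w[y0:y1,x0:x1]=255;m&=w
    m=cv2.morphologyEx(m,cv2.MORPH_CLOSE,np.ones((5,5)))
    cs=cv2.findContours(m,0,2)[0]
    if cs:
        c=max(cs,key=cv2.contourArea);print(n,cv2.contourArea(c),rect(ray(n,c.reshape(-1,2),.056)))
go([0,0,0])
E
```

```text
scene 592.5 ((602.328857421875, -250.0651397705078), (76.12799072265625, 22.18575668334961), 65.54305267333984)
top 334.5 ((602.0702514648438, -248.29083251953125), (75.5909194946289, 22.208728790283203), 65.47537231445312)
t 9.125 pos [0.4827 0.0429 0.1963] toolshift [ 0.4247 -0.2334  0.1964] yaxis deg 66.28 tilt [-0. -0. -1.] F [ 0.04 -0.89 -0.54] w -0.001
```

View pics/scene_end.png

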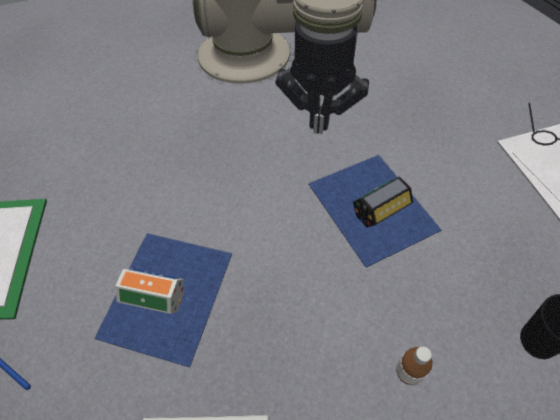

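View pics/top_end.png

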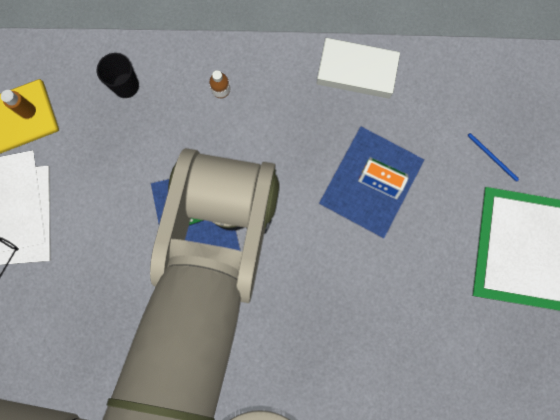

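Both views show orange on top at (0.602, -0.249), which is a second 30 mm roll. The timer lies wholly on its mat, the black timer is unmoved at (385,203) in the scene view, and the robot is clear. I hand the job in.

```bash
python3 -c "
from h import *
print(arm.sign_off())"
```

```text
the job is handed in; nothing more can be done
None
```

The white timer now lies flat on its mat with the orange face (2 pips) on top. I pushed it over twice with the shut fingertips and never gripped or lifted it. It settled on green between the two rolls, which I checked before rolling again. I signed off at about 9.1 s.

- **Position:** after the first roll the green face measured 30.0 mm along the roll direction from the start. At the end the orange face was at (0.602, -0.250) in the scene view and (0.602, -0.248) in the top view, another 30 mm on. Both views agree to about 2 mm, with the heading within about 1° of where it started.
- **Black timer:** it looks unmoved in the scene camera. The arm blocked the top camera's view of it at the end, so that check comes from one view only.
- **Forces:** the readings after each move never passed about 4 N, and the robot was touching nothing at sign-off.
- **Other gaps:** the top view was also hidden by the arm when I checked the green face, so that measurement is from the scene camera alone. No check disagreed.

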